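Lay a ukulele neck level in its V-cradles and start the sanding table

ROBOT

A 6-joint arm with a two-finger parallel gripper is mounted at the origin on the work surface. World frame = base frame: x ahead of the robot, y to its left, z up, the work surface at z = 0. Lengths are in m, angles in rad, forces in N, time in s.
With the tool pointing down it reaches from about 0.325 to 0.85 m from the base axis. Payload 15.5 kg.
Tool frame: the origin (TCP) lies at the very end of the fingers, on their centre line; the grasp point (between the pads) lies 19 mm behind it (robot.pinch_z is the distance from the TCP to the grasp point, in m); z points along the fingers, y is the line along which they close (so a half turn about z gives the same grasp; the last joint's range is limited). The gripper opens to 91 mm and grips with 3 to 60 N. Pads are 32 mm wide; open, the fingers measure 118 mm over their backs; the gripper's body (76 mm by 178 mm) begins 60 mm behind the grasp point.
Start: joints at [-1.375, 0.494, 1.345, -0, 1.302, -0.096], TCP at [0.179, -0.599, 0.214] pointing down, gripper open.
Joint ranges: [-2.91, 2.91], [-0.82, 2.16], [0.22, 2.67], [-1.22, 4.37], [0.12, 2.79], [-3.08, 3.08]. Speed limits (rad/s): [1.89, 1.89, 2.57, 3.01, 3.01, 3.01].

INTERFACE

Orientations are given as a rotation vector (axis times angle).
In Python, from bench import robot gives the robot as it stands.
- The arm moves only by the tool servo_tool, never from a script. Its argument "targets" is a list of rows, each a list of 3 entries, a list of its own where there are three numbers: the opening, from 0 (shut) to 1 (fully open), then the shift along the tool's x, y, z in cm, then the turn, a rotation vector about the tool's x, y, z in rad. A call has 1 to 10 rows; each row is the pose to reach, as a shift and turn from the pose commanded when the call began, along the tool's axes at that moment; what a row does not reach only later rows make up. A row lasts 1/8 s, in which the tool goes at most 62.5 mm and 10.7 degrees, less where a joint would pass 70% of its speed; a pose out of reach is approached as far as the arm can. A call with a gripper value outside its range is refused whole. The fingers move at their own pace and stop on an object; "force" is the grip in N (left out, the last holds). Time passes only in rows, so rows that repeat a pose let the fingers close. It gives the time, the measured TCP pose, the force, the opening and the grip force at its end, in the units of the state.
- robot.observe(): the state, without advancing time (a new reading comes with each control period).
- robot.camera(name): name is "scene" or "side" or "wrist"; returns a dict with "frame" (384x512x3 uint8, red, green, blue), "camera_matrix" (3x3 intrinsics, pixels), "k1" (the pictures are not rectified: a ray, as slopes to the right and down, at radius r is drawn at 1 + k1 r^2 times it, then the intrinsics apply), "cam_to_world" (4x4, takes a point from camera to world coordinates); the wrist camera has in their place "mount" (4x4, takes a point from camera to tool coordinates, whose origin is the TCP and whose axes are the flange's). Camera axes: x right, y up, looking along -z (the intrinsics and any distortion apply to the point x, -y, -z); pixel columns grow to the right and rows downward; lengths in m; the calibration is good to about 2 mm. A picture is of the moment at which its call begins: read the wrist's pose just before it. There is no depth.
- robot.hand_in(): hands the job in; it is judged then, once.
The state is a dict: "time_s": time; "joint_pos": joint angles; "qd": joint speeds; "joint_efforts": joint torques, N m; "ee_pos": TCP position; "orientation": TCP orientation; "contact_force": force on the tool from outside, world axes, zero at the start; "wrist_torque": the same for the moment, N m; "grip_width": opening from 0.0 (shut) to 1.0 (fully open); "finger_force": force on a finger pad.
Only numpy, scipy, OpenCV 4.12 (cv2) and the standard library are available. Lean on these libraries where they do the work, as an engineer would, in place of code of your own. Each camera call takes 0.05 s, during which the arm holds its last target. There are 200 camera calls.

TASK

Take the ukulele neck from its sloping stand and lay it fretboard up and level in the two cork-lined V-cradles on the sanding table, with the slim headstock end in the cradle with the narrower notch, the thick heel end in the cradle with the wider notch, and the rounded back resting fully home in both; set it down gently, never let it drop. Then, with the neck lying there, turn the table's start switch clockwise right to its stop and let go so that it springs back. Leave the finger plane, the sanding block and the spring clamp where they are.

Things in the scene. Friction and masses are not known exactly. Their poses are not given: they have to be found in the camera images.
- neck: Loose ukulele neck, 0.25 kg, 376 mm long, pale maple under a dark 5 mm fretboard. Origin: fretboard's upper face, centre line, 8 mm from the centre of mass: grip here across its width (38.5 mm wide, 24 mm deep). x to the headstock, z out of the fretboard (up when level). Back half-round from x -105 (radius 21.7) to +105 mm (radius 16.8), then a headstock up to 60 mm wide, bent down 12 degrees.
- neck_head_end (a point): Point on the fretboard's face, centre line, 75 mm from the neck's origin towards the headstock; it belongs over the narrow cradle. Axes as the neck's.
- neck_heel_end (a point): Point on the fretboard's face, centre line, 75 mm from the neck's origin towards the heel; it belongs over the wide cradle. Axes as the neck's. From 30 to 90 mm beyond it (neck x -105 to -165 mm) is the square heel block, 27 mm deep and up to 46 mm wide.
- stand: Fixed plywood stand holding the neck at 40 degrees, fretboard up, headstock high. Origin under the middle of its base (330 x 130 mm), x to the high side; the neck's origin starts 190 mm above it. The heel lies on a pad against a 15 mm lip, the other end in a V-plate at neck x +78 to +98 mm; between, the neck is free all round (beam 62 mm below its face). Lift it off along the neck's own z.
- sanding_table: Fixed bench downdraft sanding table: grey box, slotted steel top, 300 (x) x 460 (y) x 70 mm high, origin under its middle, z up, -x its front with the control plate. The cradles stand on its top at x +30 mm, y +75 and -75 mm; which is the narrow one changes. Nothing is above them.
- narrow_cradle: Fixed upright plywood plate on the sanding table, 25 mm thick, 68 mm wide, 62 mm high; in its top edge a cork-lined 90 degree V-notch, mouth 34 mm wide, 17 mm deep. Origin under its middle; its x or -x is the direction of a neck lying in it, z up.
- wide_cradle: The same kind of plate, 25 mm thick, 92 mm wide, 62 mm high, with a wider V-notch: mouth 44 mm wide, 22 mm deep. Origin and axes as the narrow cradle's.
- narrow_cradle_seat (a point): Point 75 mm above the narrow cradle's origin: here lies the neck's fretboard face (the point neck_head_end) when the neck is fully home.
- wide_cradle_seat (a point): Point 75 mm above the wide cradle's origin: here lies the neck's fretboard face (the point neck_heel_end) when the neck is fully home.
- start_switch (a joint): Angle of the start switch in rad: 0 at rest, grows when turned clockwise seen from above, stop at 0.9. A spring drives it back to 0 when let go: about 0.04 N m at rest, 0.15 N m at the stop.
- switch_grip (a point): Where to grip the start switch, a black bar knob on the control plate, vertical axis: point on the axis, 9 mm below the bar's top, 30 mm above the plate. Bar 44 mm long (point's x; at rest along the table's x), 13 mm thick (y), 32 mm high, on a flange 48 mm across, 8 mm thick. A fixed red mushroom stop button (32 mm across, not used) stands 110 mm off along the table's +y.
- finger_plane: Bystander: small brass finger plane, loose, about 120 x 30 x 37 mm, origin at the underside near its middle.
- sanding_block: Bystander: wooden sanding block, loose, 110 x 70 x 46 mm, lying on the front left of the sanding table's top; origin at the centre of its underside.
- spring_clamp: Bystander: black plastic spring clamp lying flat, loose, about 150 x 100 x 24 mm, origin at the underside near its pivot.

How it is judged:
By the outcome, as a careful person would: the job done as asked, in the order asked, and still so for the second after the job is handed in, with the robot touching nothing.
It also fails if it takes over 58 s, if anything falls off the work surface, if the arm or the gripper's body presses on something with over 40 N, if the wrist force passes 120 N, or if a joint passes its speed limit or range.

## Working session

There is one attempt and no reset: what is moved stays moved. The work goes in short steps, Python scripts to look and compute and a tool call to move; the robot and the scene stay as the last step left them, time stands still between calls to the robot, and variables do not carry over. Pictures are saved under pics/ and viewed, at most 10 in all, crops included, and the job is handed in when it is done.

Besides the shell and the picture viewer there is one more tool, called as name(argument=value, ...) on one line, values as JSON. servo_tool: Moves the arm, as the interface text tells. Its arguments: {"type":"object","properties":{"targets":{"type":"array","items":{"type":"array"}},"force":{"type":"number"}},"required":["targets"]}

```bash
ls; mkdir -p pics
python3 - <<'E'
from bench import robot
import cv2,numpy as np
s=robot.observe(); print({k:np.round(v,3) for k,v in s.items()}, robot.pinch_z)
for n in ["scene","side"]:
    c=robot.camera(n); np.savez(f"pics/{n}0.npz",**{k:np.array(v) for k,v in c.items()})
    print(n,c["camera_matrix"],c["k1"],np.round(c["cam_to_world"],3))
    cv2.imwrite(f"pics/{n}0.png",cv2.resize(c["frame"][:,:,::-1],(800,600),interpolation=cv2.INTER_CUBIC))
c=robot.camera("wrist");print(c["mount"],c["camera_matrix"],c["k1"])
E
```

```text
pics
{'time_s': np.float64(0.0), 'joint_pos': array([-1.375,  0.494,  1.346, -0.   ,  1.303, -0.096]), 'qd': array([-0.   , -0.002,  0.   ,  0.001,  0.001, -0.001]), 'joint_efforts': array([-2.0000e-03, -8.7883e+01, -3.8186e+01,  7.1000e-02,  5.3000e-02,
       -0.0000e+00]), 'ee_pos': array([ 0.179, -0.598,  0.213]), 'orientation': array([-3.107, -0.455,  0.   ]), 'contact_force': array([ 1.108, -0.065,  0.361]), 'wrist_torque': array([-0.005,  0.029, -0.025]), 'finger_force': np.float64(0.0), 'grip_width': np.float64(0.999)} 0.0188
scene [[478.20845856   0.         255.53804834]
 [  0.         478.20845856 190.99324098]
 [  0.           0.           1.        ]] 0.029959104066039736 [[-0.666 -0.542  0.512  1.1  ]
 [ 0.746 -0.479  0.463  0.567]
 [-0.005  0.69   0.724  0.997]
 [ 0.     0.     0.     1.   ]]
side [[382.38046356   0.         252.81828043]
 [  0.         382.38046356 195.7529052 ]
 [  0.           0.           1.        ]] -0.02926024008743989 [[-0.978  0.164 -0.126  0.375]
 [-0.207 -0.749  0.629  0.634]
 [ 0.009  0.642  0.767  0.903]
 [ 0.     0.     0.     1.   ]]
[[ 1.98212316e-04  9.62298824e-01  2.71994362e-01  7.71539405e-02]
 [ 9.99999974e-01 -2.21732998e-04  5.57404640e-05  5.37780733e-04]
 [ 1.13949108e-04  2.71994344e-01 -9.62298843e-01 -1.70783369e-01]
 [ 0.00000000e+00  0.00000000e+00  0.00000000e+00  1.00000000e+00]] [[314.81010091   0.         256.94592122]
 [  0.         314.81010091 191.24077856]
 [  0.           0.           1.        ]] -0.04132673153114214
```

View pics/scene0.png

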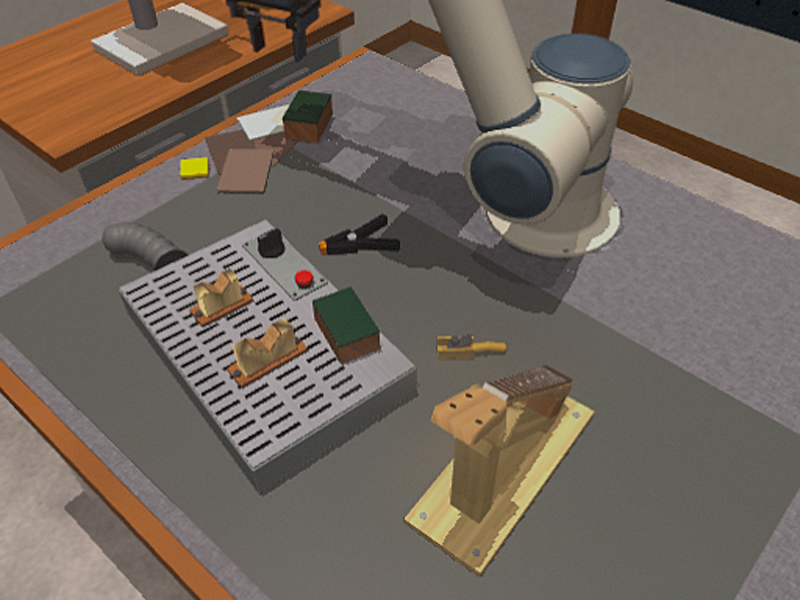

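View pics/side0.png

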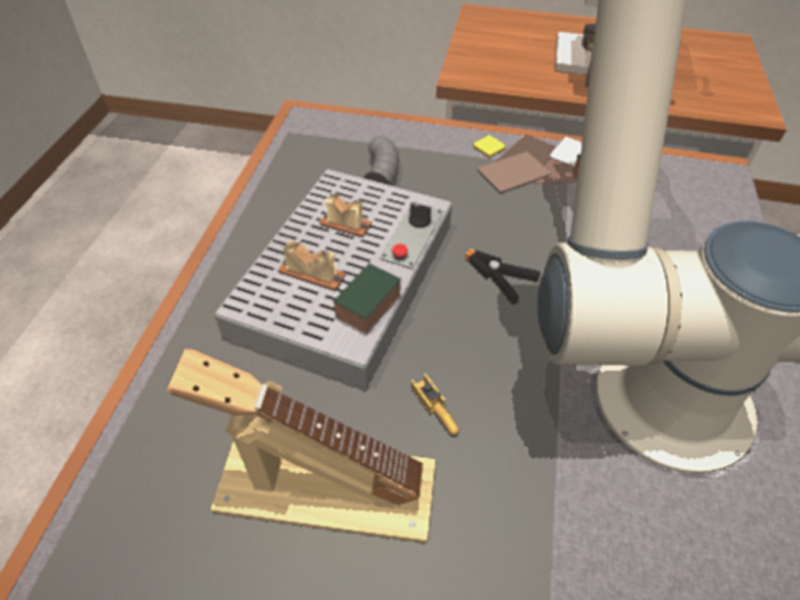

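The scene view (800 px) shows the table top corners at (268,222), (120,290), (257,467) and (415,372). The knob is at (270,236), the stop button at (304,277), the cradles at (220,297) and (267,350), and the neck runs from heel (570,378) to nut (490,388). The side view shows the same items. The +y cradle looks like the wide one. I'll triangulate next.

```bash
cat > h.py <<'E'
import numpy as np,cv2
from scipy.spatial.transform import Rotation as R
from scipy.optimize import least_squares
def load(n):
    return dict(np.load(f"pics/{n}.npz"))
def ray(c,uv):  # uv native px
    K=c["camera_matrix"];d=np.array([c["k1"],0,0,0,0],float)
    p=cv2.undistortPoints(np.array([[uv]],float),K,d)[0,0]
    M=c["cam_to_world"];v=M[:3,:3]@np.array([p[0],-p[1],-1]);return M[:3,3],v/np.linalg.norm(v)
def proj(c,P):
    M=c["cam_to_world"];q=(np.atleast_2d(P)-M[:3,3])@M[:3,:3]
    q=q*[1,-1,-1]
    return cv2.projectPoints(q,np.zeros(3),np.zeros(3),c["camera_matrix"],np.array([c["k1"],0,0,0,0],float))[0][:,0]
def tri(obs):
    A=np.zeros((3,3));b=np.zeros(3)
    for c,uv in obs:
        o,v=ray(c,uv);P=np.eye(3)-np.outer(v,v);A+=P;b+=P@o
    X=np.linalg.solve(A,b)
    return X,[np.round(np.linalg.norm(proj(c,X)[0]-uv),1) for c,uv in obs]
def onz(c,uv,z):
    o,v=ray(c,uv);return o+v*(z-o[2])/v[2]
E
python3 - <<'E'
from h import *
a,b=load("scene0"),load("side0")
k=1/1.5625
pts=dict(A=((268,222),(452,202)),B=((120,290),(328,170)),C=((257,467),(220,320)),D=((415,372),(365,363)),
knob=((270,236),(421,207)),stop=((304,277),(400,250)),
nut=((495,387),(262,398)),heel=((561,372),(416,478)),heelL=((570,378),(421,460)),
st1=((405,520),(230,440)),st2=((482,572),(213,513)),st3=((593,411),(428,540)),
cNl=((193,318),(320,229)),cNr=((253,297),(368,236)),cWl=((231,378),(280,272)),cWr=((305,348),(342,287)))
for n,(p,q) in pts.items():
    X,e=tri([(a,np.array(p)*k),(b,np.array(q)*k)]);print(n,np.round(X,4),e)
E
```

```text
A [ 0.4533 -0.3574  0.0655] [np.float64(1.6), np.float64(1.4)]
B [ 0.7446 -0.415   0.0608] [np.float64(1.0), np.float64(0.8)]
C [0.8177 0.0357 0.0545] [np.float64(0.8), np.float64(0.6)]
D [0.5373 0.0857 0.0604] [np.float64(3.0), np.float64(2.8)]
knob [ 0.5078 -0.2803  0.1087] [np.float64(0.9), np.float64(0.8)]
stop [ 0.528  -0.1723  0.0894] [np.float64(0.4), np.float64(0.4)]
nut [0.6119 0.284  0.2577] [np.float64(1.0), np.float64(1.0)]
heel [0.4123 0.2762 0.0927] [np.float64(0.2), np.float64(0.2)]
heelL [0.4132 0.2763 0.1067] [np.float64(9.0), np.float64(9.6)]
st1 [0.7242 0.238  0.0167] [np.float64(1.9), np.float64(1.7)]
st2 [0.707  0.3586 0.0077] [np.float64(0.2), np.float64(0.2)]
st3 [0.381  0.3305 0.0087] [np.float64(0.2), np.float64(0.2)]
cNl [ 0.7082 -0.2443  0.0618] [np.float64(5.0), np.float64(4.0)]
cNr [ 0.6043 -0.223   0.064 ] [np.float64(0.4), np.float64(0.3)]
cWl [ 0.7466 -0.101   0.0653] [np.float64(3.5), np.float64(2.9)]
cWr [ 0.6205 -0.0775  0.0602] [np.float64(1.5), np.float64(1.3)]
```

Fit so far: table centre about (0.638,-0.163), yaw about -10.9°, with the wide cradle at +y. The neck origin is about (0.532,0.281,0.19), heading about 5°. The tool's x axis must be -neck x so that joint 6 stays in range when placing. I'll move over the table for close views.

```bash
cat >> h.py <<'E'
def pose(pos,tx,tz):
    tx,tz=np.array(tx,float),np.array(tz,float);tz/=np.linalg.norm(tz);tx-=tz*(tx@tz);tx/=np.linalg.norm(tx)
    return np.array(pos,float),np.column_stack([tx,np.cross(tz,tx),tz])
def go(s,T):
    R0=R.from_rotvec(s["orientation"]);p,M=T
    d=R0.inv().apply(p-s["ee_pos"])*100;w=(R0.inv()*R.from_matrix(M)).as_rotvec()
    print("shift",np.round(d,2),"turn",np.round(w,4),"deg",np.round(np.degrees(np.linalg.norm(w)),1))
def yx(deg): return [np.cos(np.radians(deg)),np.sin(np.radians(deg)),0]
def snap(robot,name):
    s=robot.observe();c=dict(robot.camera("wrist"))
    T=np.eye(4);T[:3,:3]=R.from_rotvec(s["orientation"]).as_matrix();T[:3,3]=s["ee_pos"]
    c["cam_to_world"]=T@c["mount"]
    np.savez(f"pics/{name}.npz",**{k:np.array(v) for k,v in c.items()})
    cv2.imwrite(f"pics/{name}.png",cv2.resize(c["frame"][:,:,::-1],(800,600),interpolation=cv2.INTER_CUBIC))
E
python3 - <<'E'
from h import *
from bench import robot
s=robot.observe()
go(s,pose([.58,-.19,.36],yx(79),[0,0,-1]))
E
```

```text
shift [ 50.12 -27.66 -14.62] turn [-7.000e-04 -5.000e-04 -1.088e+00] deg 62.3
```

servo_tool(targets=[[1, [0, 0, -14.6], [0, 0, -0.2]], [1, [10, -5.5, -14.6], [0, 0, -0.4]], [1, [50, -27.6, -14.6], [0, 0, -1.088]], [1, [50, -27.6, -14.6], [0, 0, -1.088]], [1, [50, -27.6, -14.6], [0, 0, -1.088]], [1, [50, -27.6, -14.6], [0, 0, -1.088]], [1, [50, -27.6, -14.6], [0, 0, -1.088]], [1, [50, -27.6, -14.6], [0, 0, -1.088]], [1, [50, -27.6, -14.6], [0, 0, -1.088]], [1, [50, -27.6, -14.6], [0, 0, -1.088]]])

```text
time_s: 1.4
ee_pos: [0.5643, -0.2054, 0.358]
orientation: [-2.424, -1.998, 0.0]
contact_force: [1.1, -0.4, 0.4]
grip_width: 0.999
finger_force: 0.0
```

servo_tool(targets=[[1, [0, 0, 0], [0, 0, 0]], [1, [0, 0, 0], [0, 0, 0]], [1, [0, 0, 0], [0, 0, 0]]])

```text
time_s: 1.78
ee_pos: [0.5624, -0.2081, 0.3578]
orientation: [-2.425, -1.996, 0.001]
contact_force: [0.2, 0.3, -0.1]
grip_width: 0.996
finger_force: 0.0
```

Run:
```python
from h import *
from bench import robot
s=robot.observe();print(s["ee_pos"],s["orientation"],s["joint_pos"])
snap(robot,"w1")
go(s,pose([.58,-.05,.36],yx(79),[0,0,-1]))
```

```text
[ 0.5623871  -0.20812503  0.35777686] [-2.42533005e+00 -1.99636001e+00  5.94160903e-04] [-4.53870685e-01  3.57425740e-01  1.18060469e+00 -2.17023392e-04
  1.60399803e+00 -2.60453256e-01]
shift [15.86 -1.31 -0.22] turn [-0.0005  0.0001 -0.0014] deg 0.1
```

View pics/w1.png

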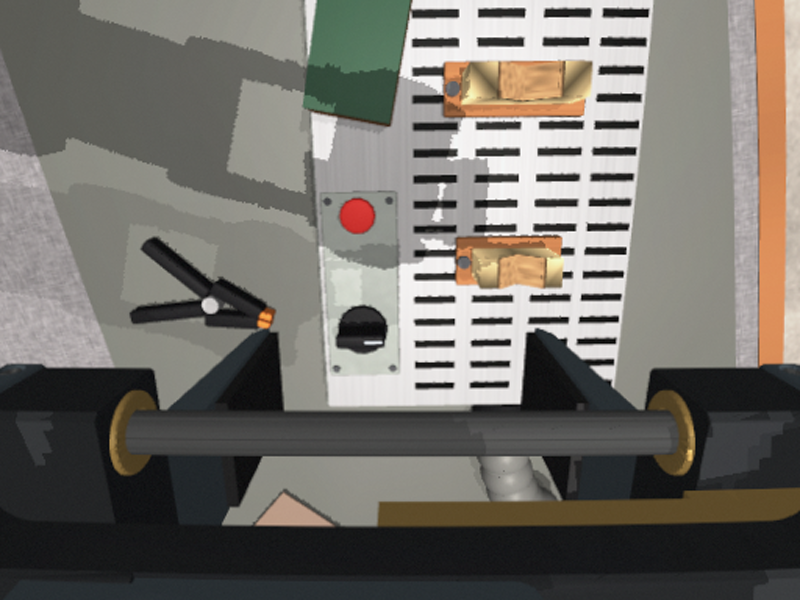

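The wrist view shows the wide cradle at the top, plate at (443–592, 62–117), which is +y. The narrow cradle is at (455–562, 236–288), the knob's bar at (362,340) and the stop button at (357,216). I'll take a second view from nearer the neck side.

servo_tool(targets=[[1, [12, -1.3, 0], [0, 0, 0]], [1, [12, -1.3, 0], [0, 0, 0]], [1, [12, -1.3, 0], [0, 0, 0]], [1, [12, -1.3, 0], [0, 0, 0]], [1, [12, -1.3, 0], [0, 0, 0]]])

```text
time_s: 2.45
ee_pos: [0.5732, -0.0883, 0.3579]
orientation: [2.426, 1.996, -0.0]
contact_force: [0.8, 0.2, -0.2]
grip_width: 0.995
finger_force: 0.0
```

Run:
```python
from h import *
from bench import robot
snap(robot,"w2");s=robot.observe();print(s["ee_pos"])
# prospective viewing pose above neck, tilted 40deg
h=4.5;a=np.radians(h);t=np.radians(40)
nx=np.array([np.cos(a)*np.cos(t),np.sin(a)*np.cos(t),np.sin(t)]);ny=np.array([-np.sin(a),np.cos(a),0]);nz=np.cross(nx,ny)
go(s,pose(np.array([.532,.281,.19])+.17*nz,-nx,-nz))
print(np.array([.532,.281,.19])+.17*nz)
```

```text
[ 0.57320133 -0.08823568  0.35781797]
shift [ 32.5  -21.68   3.76] turn [-0.6401 -0.4857 -1.7583] deg 110.8
[0.42306296 0.27242647 0.32022756]
```

View pics/w2.png

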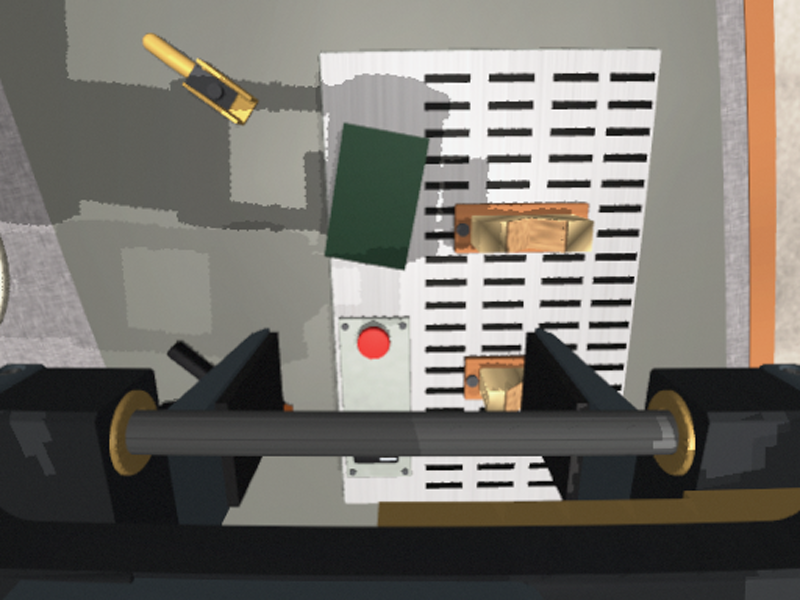

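Run:
```python
from h import *
# native crops (x0,y0,w=100,h=75) 4x
a=load("w1")["frame"];b=load("w2")["frame"]
cs=[(a,280,20),(a,280,135),(a,185,180),(b,285,115)]
t=[cv2.resize(np.ascontiguousarray(f[y:y+75,x:x+100,::-1]),(400,300),interpolation=cv2.INTER_CUBIC) for f,x,y in cs]
cv2.imwrite("pics/comp.png",np.vstack([np.hstack(t[:2]),np.hstack(t[2:])]))
```

```text
(no output)
```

View pics/comp.png

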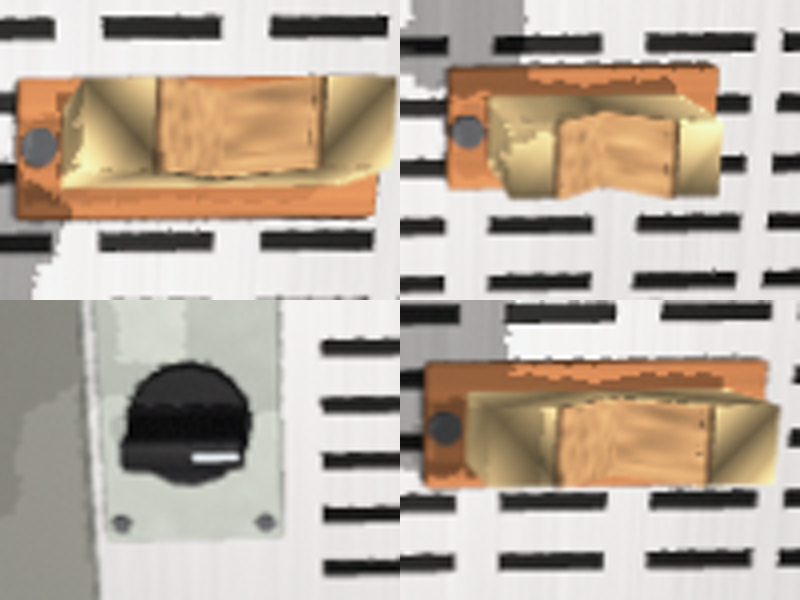

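Run:
```python
from h import *
w1,w2,a,b=[load(n) for n in("w1","w2","scene0","side0")]
def pn(x0,y0,p): return np.array([x0+p[0]/4-.4,y0+p[1]/4-.4])
k=1/1.5625
q=lambda *p:np.array(p)*k
obs=[]
Cx=[(-1,1),(1,1),(-1,-1),(1,-1)]
def addc(c,x0,y0,pts,yc,hw):
    for (sx,sy),p in zip(Cx,pts): obs.append((c,np.array([.03+sx*hw,yc+sy*.0125,.132]),pn(x0,y0,p)))
addc(w1,280,20,[(158,78),(323,76),(158,170),(320,170)],.075,.022)
addc(w1,280,135,[(160,120),(272,120),(156,197),(275,193)],-.075,.017)
addc(w2,285,115,[(158,104),(312,104),(158,185),(310,185)],.075,.022)
obs+=[(w2,np.array([-.15,.23,.07]),q(320,54)),(w2,np.array([.15,.23,.07]),q(660,48)),(w2,np.array([-.15,-.23,.07]),q(345,503)),(w1,np.array([-.15,-.23,.07]),q(328,405))]
def T(p,P): 
    c,s=np.cos(p[2]),np.sin(p[2]);return np.array([p[0]+c*P[0]-s*P[1],p[1]+s*P[0]+c*P[1],P[2]+p[3]])
f=lambda p:np.concatenate([proj(c,T(p,P))[0]-u for c,P,u in obs])
r=least_squares(f,[.638,-.163,-.19,0],loss="soft_l1");print(r.x,np.degrees(r.x[2]));print(np.round(f(r.x).reshape(-1,2),1).tolist())
print("cradles W,N",T(r.x,np.array([.03,.075,.145])),T(r.x,np.array([.03,-.075,.145])))
kn=[(w1,pn(185,180,(183,157))),(a,q(270,234)),(b,q(421,205))]
print("knob top",tri(kn)); print("knob top z .109:",onz(w1,kn[0][1],.109),"flange",onz(w1,pn(185,180,(190,127)),.078))
for c,u in [(w1,q(357,216)),(w2,q(373,342))]:print("stop",onz(c,u,.095))
print("stop tri",tri([(w1,q(357,216)),(w2,q(373,342))]))
# wide mouth tri
for i in range(4):print(tri([(obs[i][0],obs[i][2]),(obs[8+i][0],obs[8+i][2])]))
```

```text
[ 0.64239918 -0.16163822 -0.17525947 -0.00528897] -10.041627709842832
[[2.0, 0.7], [-2.2, 0.9], [1.4, 0.1], [-2.6, -0.2], [1.6, 0.2], [-0.3, -0.2], [1.9, -0.4], [-2.2, 0.1], [2.0, 0.7], [-2.2, 0.2], [1.2, -0.1], [-3.0, -0.7], [-1.4, -1.8], [1.1, -0.6], [-0.5, -0.4], [0.3, 0.9]]
cradles W,N [ 0.68501689 -0.09301803  0.13971103] [ 0.65886235 -0.24072023  0.13971103]
knob top (array([ 0.50875616, -0.27996564,  0.11393785]), [np.float64(1.3), np.float64(1.1), np.float64(0.9)])
knob top z .109: [ 0.50971666 -0.28216605  0.109     ] flange [ 0.50989742 -0.28184276  0.078     ]
stop [ 0.53010935 -0.1718654   0.095     ]
stop [ 0.53033605 -0.1697803   0.095     ]
stop tri (array([ 0.52928395, -0.17255238,  0.08731035]), [np.float64(0.0), np.float64(0.0)])
(array([ 0.66336201, -0.07557352,  0.12617262]), [np.float64(0.1), np.float64(0.1)])
(array([ 0.71077312, -0.08433628,  0.12922965]), [np.float64(0.1), np.float64(0.1)])
(array([ 0.65937076, -0.10112186,  0.12779582]), [np.float64(0.0), np.float64(0.0)])
(array([ 0.70715646, -0.1101569 ,  0.12907548]), [np.float64(0.3), np.float64(0.3)])
```

servo_tool(targets=[[1, [32.5, -21.7, 3.8], [-0.64, -0.486, -1.758]], [1, [32.5, -21.7, 3.8], [-0.64, -0.486, -1.758]], [1, [32.5, -21.7, 3.8], [-0.64, -0.486, -1.758]], [1, [32.5, -21.7, 3.8], [-0.64, -0.486, -1.758]], [1, [32.5, -21.7, 3.8], [-0.64, -0.486, -1.758]], [1, [32.5, -21.7, 3.8], [-0.64, -0.486, -1.758]], [1, [32.5, -21.7, 3.8], [-0.64, -0.486, -1.758]]])

```text
time_s: 3.38
ee_pos: [0.4216, 0.2756, 0.3198]
orientation: [0.726, 2.534, 0.027]
contact_force: [-0.2, 0.3, -0.6]
grip_width: 1.001
finger_force: 0.0
```

Run:
```python
from h import *
from bench import robot
snap(robot,"w3");s=robot.observe();print(s["ee_pos"],s["orientation"],s["joint_pos"])
w1,w2=[load(n) for n in("w1","w2")]
def pn(x0,y0,p): return np.array([x0+p[0]/4-.4,y0+p[1]/4-.4])
k=1/1.5625
q=lambda *p:np.array(p)*k
obs=[]
def addc(c,x0,y0,pts,yc,hw):
    for (sx,sy),p in zip([(-1,1),(1,1),(-1,-1),(1,-1)],pts): obs.append((c,np.array([.03+sx*hw,yc+sy*.0125,.132]),pn(x0,y0,p)))
addc(w1,280,20,[(158,78),(323,76),(158,170),(320,170)],.075,.0242)
addc(w1,280,135,[(160,120),(272,120),(156,197),(275,193)],-.075,.0185)
addc(w2,285,115,[(158,104),(312,104),(158,185),(310,185)],.075,.0242)
obs+=[(w2,np.array([-.15,.23,.07]),q(320,54)),(w2,np.array([.15,.23,.07]),q(660,48)),(w2,np.array([-.15,-.23,.07]),q(345,503)),(w1,np.array([-.15,-.23,.07]),q(328,405))]
obs+=[(w1,np.array([-.1125,-.025,.095]),q(357,216)),(w2,np.array([-.1125,-.025,.095]),q(373,342))][:0]
def T(p,P): 
    c,s=np.cos(p[2]),np.sin(p[2]);return np.array([p[0]+c*P[0]-s*P[1],p[1]+s*P[0]+c*P[1],P[2]+p[3]])
f=lambda p:np.concatenate([proj(c,T(p,P))[0]-u for c,P,u in obs])
for fix in(0,1):
    g=(lambda p:f([*p[:3],0])) if fix else f
    r=least_squares(g,[.638,-.163,-.19,0],loss="soft_l1");p=r.x
    print(p,np.degrees(p[2]),r.cost);print(np.round(g(p).reshape(-1,2),1).tolist())
    print("W,N",T(p,np.array([.03,.075,.145])),T(p,np.array([.03,-.075,.145])))
```

```text
[0.42011846 0.27613338 0.31886108] [0.71236315 2.53569364 0.02608568] [ 0.74771113  0.11083694  1.74951021 -0.48929403  1.03815943 -0.07500087]
[ 0.64271699 -0.16170684 -0.17649304 -0.00578839] -10.112306164588524 6.341541590954181
[[0.4, 0.8], [-0.1, 1.0], [-0.2, 0.2], [-0.6, -0.1], [0.6, 0.1], [0.9, -0.3], [0.9, -0.5], [-1.0, 0.1], [0.5, 0.7], [-0.3, 0.2], [-0.3, -0.2], [-1.1, -0.7], [-0.9, -1.9], [1.3, -0.4], [-0.4, -0.7], [0.3, 0.7]]
W,N [ 0.68541932 -0.09313927  0.13921161] [ 0.6590826  -0.24080909  0.13921161]
[ 0.64156723 -0.16118333 -0.17489399  0.        ] -10.020687696568308 13.617871151004117
[[0.2, -0.4], [0.3, -0.3], [-0.4, -0.7], [-0.1, -1.1], [0.6, 0.7], [1.3, 0.3], [0.9, 0.4], [-0.6, 0.9], [0.4, 1.0], [0.2, 0.4], [-0.4, 0.4], [-0.7, -0.2], [-2.8, -2.8], [2.4, -1.7], [-1.3, 1.5], [-0.7, 2.3]]
W,N [ 0.68415986 -0.09254756  0.145     ] [ 0.6580593  -0.24025931  0.145     ]
```

View pics/w3.png

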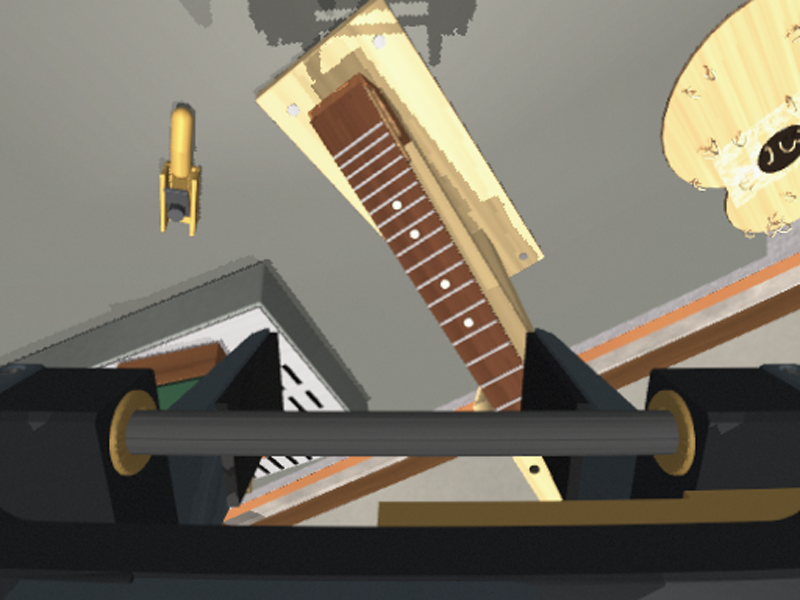

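The wrist turn is only part done: the neck shows from heel (340,95) to (510,390), clear of everything. I'll finish the turn.

```bash
cat >> h.py <<'E'
def neckaxes(h,tilt=40):
    a,t=np.radians(h),np.radians(tilt)
    nx=np.array([np.cos(a)*np.cos(t),np.sin(a)*np.cos(t),np.sin(t)]);ny=np.array([-np.sin(a),np.cos(a),0]);return nx,ny,np.cross(nx,ny)
E
python3 - <<'E'
from h import *
from bench import robot
s=robot.observe();nx,ny,nz=neckaxes(4.5)
go(s,pose(np.array([.532,.281,.19])+.14*nz+.06*nx,-nx,-nz))
E
```

```text
shift [-5.72  3.66  1.72] turn [-0.2079 -0.1603 -0.5695] deg 35.9
```

servo_tool(targets=[[1, [-5.7, 3.7, 1.7], [-0.208, -0.16, -0.57]], [1, [-5.7, 3.7, 1.7], [-0.208, -0.16, -0.57]], [1, [-5.7, 3.7, 1.7], [-0.208, -0.16, -0.57]], [1, [-5.7, 3.7, 1.7], [-0.208, -0.16, -0.57]], [1, [-5.7, 3.7, 1.7], [-0.208, -0.16, -0.57]], [1, [-5.7, 3.7, 1.7], [-0.208, -0.16, -0.57]]])

```text
time_s: 4.18
ee_pos: [0.4908, 0.2739, 0.337]
orientation: [-0.071, 2.445, 0.034]
contact_force: [0.5, 1.2, 0.3]
grip_width: 1.001
finger_force: 0.0
```

Run:
```python
from h import *
from bench import robot
s=robot.observe();print(s["ee_pos"],s["joint_pos"])
snap(robot,"w4")
nx,ny,nz=neckaxes(4.5)
for n,P in dict(fingrip=np.array([.532,.281,.19]),heelC=np.array([.532,.281,.19])-.165*nx,nut=np.array([.532,.281,.19])+.105*nx).items(): print(n,proj(load("w4"),P)*1.5625)
```

```text
[0.4908232  0.27393702 0.33701077] [ 0.6112489   0.07732932  1.8475525  -0.5591301   0.6753016  -0.67250699]
fingrip [[408.10369232 184.17937453]]
heelC [[ 403.60305288 -124.69292259]]
nut [[410.32266462 344.3118792 ]]
```

View pics/w4.png

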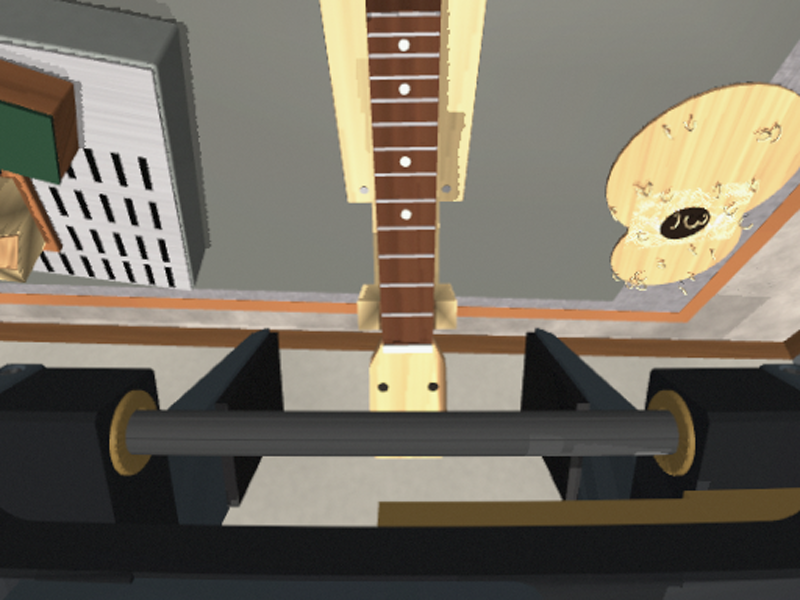

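w4 shows the neck's centre line through dots (404,45), (404,89), (405,161) and (405.5,214), with the nut at (410,349). The prediction is within about 5 px. I'll do a joint fit of the neck pose from w3, w4, scene and side.

Run:
```python
from h import *
from bench import robot
w3,w4,a,b=[load(n) for n in("w3","w4","scene0","side0")];k=1/1.5625
d3=[(397,205),(415,234),(445,284),(468,322)];d4=[(404,45),(404,89),(405,161),(405.5,214)]
def f(p,full=True):
    nx,ny,nz=neckaxes(p[3],p[4]);o=p[:3];r=[]
    for i in range(4):
        P=o+p[5+i]*nx;r+=[proj(w3,P)[0]-np.array(d3[i])*k,proj(w4,P)[0]-np.array(d4[i])*k]
    r+=[proj(w3,o-.165*nx)[0]-np.array((333,96))*k,proj(w4,o+.107*nx)[0]-np.array((410,349))*k]
    r+=[(proj(b,o+.107*nx)[0]-np.array((262,396))*k)*.5,(proj(a,o+.107*nx)[0]-np.array((494,391))*k)*.5]
    return np.concatenate(r+[[(p[4]-40)*2]])
r=least_squares(f,[.532,.281,.19,4.5,40,-.08,-.05,0,.03],loss="soft_l1");print(np.round(r.x,4));print(np.round(r.fun[:-1].reshape(-1,2),1).tolist())
o=r.x[:3];nx,ny,nz=neckaxes(r.x[3],40)
s=robot.observe();print(s["ee_pos"])
go(s,pose(o-nz*(.0188+.010-.0188),-nx,-nz))
go(s,pose(o-nz*.024,-nx,-nz))
```

```text
[ 5.30500e-01  2.79600e-01  1.91500e-01  4.10340e+00  3.99547e+01
 -7.82000e-02 -5.44000e-02 -1.34000e-02  1.82000e-02]
[[-0.1, -0.0], [0.4, 0.0], [-0.3, 0.0], [0.6, 0.1], [-0.2, -0.1], [0.5, 0.2], [-0.1, 0.1], [0.5, -0.0], [-0.3, 2.2], [-1.6, -0.7], [-0.2, 0.2], [0.9, -1.0]]
[0.490801   0.2741481  0.33702044]
shift [ 6.25  0.21 14.73] turn [-0.0024 -0.0025 -0.0122] deg 0.7
shift [ 6.25  0.22 16.13] turn [-0.0024 -0.0025 -0.0122] deg 0.7
```

The fit is good: origin (0.5305,0.2796,0.1915), heading 4.1°. That agrees with the given height of 0.19. Approaching along the neck's z.

servo_tool(targets=[[1, [6.25, 0.22, 5], [-0.002, -0.002, -0.012]], [1, [6.25, 0.22, 9], [-0.002, -0.002, -0.012]], [1, [6.25, 0.22, 11.5], [-0.002, -0.002, -0.012]], [1, [6.25, 0.22, 13.5], [-0.002, -0.002, -0.012]], [1, [6.25, 0.22, 15], [-0.002, -0.002, -0.012]], [1, [6.25, 0.22, 16.1], [-0.002, -0.002, -0.012]], [1, [6.25, 0.22, 16.1], [-0.002, -0.002, -0.012]], [1, [6.25, 0.22, 16.1], [-0.002, -0.002, -0.012]]])

```text
time_s: 5.22
ee_pos: [0.5455, 0.281, 0.1739]
orientation: [-0.091, 2.443, 0.031]
contact_force: [0.6, -0.2, 0.1]
grip_width: 0.999
finger_force: 0.0
```

servo_tool(targets=[[0.55, [0, 0, 0], [0, 0, 0]], [0.45, [0, 0, 0], [0, 0, 0]], [0.3, [0, 0, 0], [0, 0, 0]], [0.3, [0, 0, 0], [0, 0, 0]], [0.3, [0, 0, 0], [0, 0, 0]], [0.3, [0, 0, 0], [0, 0, 0]], [0.3, [0, 0, 0], [0, 0, 0]], [0.3, [0, 0, 0], [0, 0, 0]]], force=25)

```text
time_s: 6.22
ee_pos: [0.5454, 0.2807, 0.1736]
orientation: [-0.09, 2.443, 0.031]
contact_force: [-0.0, -3.1, 1.7]
grip_width: 0.422
finger_force: 25.0
```

Gripped at 38.4 mm. Lifting along the neck's z.

servo_tool(targets=[[0.3, [0, 0, -1], [0, 0, 0]], [0.3, [0, 0, -2], [0, 0, 0]], [0.3, [0, 0, -4], [0, 0, 0]], [0.3, [0, 0, -7], [0, 0, 0]], [0.3, [0, 0, -10], [0, 0, 0]], [0.3, [0, 0, -13], [0, 0, 0]], [0.3, [0, 0, -15], [0, 0, 0]], [0.3, [0, 0, -15], [0, 0, 0]]])

```text
time_s: 7.22
ee_pos: [0.449, 0.2744, 0.2895]
orientation: [-0.09, 2.442, 0.033]
contact_force: [-0.1, -0.5, -2.6]
grip_width: 0.419
finger_force: 25.0
```

Run:
```python
from h import *
from bench import robot
s=robot.observe();print(s["ee_pos"],s["contact_force"],s["wrist_torque"],s["grip_width"],s["joint_pos"])
for y in (140,80): go(s,pose([.57,.0,.33],yx(y),[0,0,-1]))
```

```text
[0.44903328 0.27435635 0.28949004] [-0.14790859 -0.54600318 -2.56057508] [0.06049952 0.50367204 0.02493335] 0.41872771795637725 [ 0.68145099  0.09715441  1.98517793 -0.73059079  0.58205755 -0.4388829 ]
shift [-10.3  -28.25   3.35] turn [0.2695 0.6626 0.7397] deg 59.0
shift [-10.3  -28.25   3.35] turn [0.6321 0.4914 1.7357] deg 109.5
```

servo_tool(targets=[[0.3, [0, 0, -4], [0.09, 0.07, 0.25]], [0.3, [-5, -14, 0], [0.316, 0.246, 0.868]], [0.3, [-5, -14, 0], [0.316, 0.246, 0.868]], [0.3, [-5, -14, 0], [0.316, 0.246, 0.868]], [0.3, [-5, -14, 0], [0.316, 0.246, 0.868]], [0.3, [-10, -28, 1], [0.632, 0.491, 1.736]], [0.3, [-10, -28, 1], [0.632, 0.491, 1.736]], [0.3, [-10, -28, 1], [0.632, 0.491, 1.736]], [0.3, [-10, -28, 1], [0.632, 0.491, 1.736]], [0.3, [-10, -28, 1], [0.632, 0.491, 1.736]]])

```text
time_s: 8.48
ee_pos: [0.5533, -0.0005, 0.3439]
orientation: [2.363, 2.045, -0.005]
contact_force: [-0.5, 0.1, -1.7]
grip_width: 0.422
finger_force: 25.0
```

Run:
```python
from h import *
from bench import robot
s=robot.observe();print(s["ee_pos"],s["contact_force"],s["wrist_torque"],s["grip_width"],s["joint_pos"])
g=R.from_rotvec([-.09,2.443,.031]);off=g.inv().apply(np.array([.5305,.2796,.1915])-[.5454,.2807,.1736]);print("neck origin in tool",off)
tx=np.array(yx(79.9))
go(s,pose(np.array([.6719,-.1668,.26])-tx*off[0],tx,[0,0,-1]))
```

```text
[ 5.53336300e-01 -5.05615995e-04  3.43902884e-01] [-0.52641517  0.05867476 -1.67616902] [ 0.01787812 -0.09651482 -0.0369994 ] 0.4215785712276143 [-0.10020886  0.28493868  1.32491342 -0.01347572  1.52225059  0.04426844]
neck origin in tool [-3.85832187e-05 -2.95055059e-05 -2.33158238e-02]
shift [-14.64  14.03   8.72] turn [0.0103 0.0129 0.0324] deg 2.1
```

servo_tool(targets=[[0.3, [-5, 5, 3], [0.01, 0.013, 0.032]], [0.3, [-9, 9, 6], [0.01, 0.013, 0.032]], [0.3, [-12.5, 12, 8.7], [0.01, 0.013, 0.032]], [0.3, [-14.6, 14, 11], [0.01, 0.013, 0.032]], [0.3, [-14.6, 14, 12.5], [0.01, 0.013, 0.032]], [0.3, [-14.6, 14, 13.9], [0.01, 0.013, 0.032]], [0.3, [-14.6, 14, 13.9], [0.01, 0.013, 0.032]], [0.3, [-14.6, 14, 13.9], [0.01, 0.013, 0.032]]])

```text
time_s: 9.48
ee_pos: [0.6734, -0.1644, 0.2112]
orientation: [2.396, 2.025, 0.005]
contact_force: [-0.0, -1.0, -1.4]
grip_width: 0.422
finger_force: 25.0
```

Run:
```python
from h import *
from bench import robot
s=robot.observe();print(s["ee_pos"],s["contact_force"],s["wrist_torque"],s["grip_width"])
tx=np.array(yx(79.9))
go(s,pose(np.array([.6719,-.1668,.16]),tx,[0,0,-1]))
go(s,pose(np.array([.6719,-.1668,.1217]),tx,[0,0,-1]))
snap(robot,"w5")
for n in ["scene","side"]:
    c=robot.camera(n); np.savez(f"pics/{n}5.npz",**{k:np.array(v) for k,v in c.items()})
f=load("w5")["frame"][:,:,::-1];
g=load("scene5")["frame"][110:260,50:250,::-1];h=load("side5")["frame"][80:230,110:310,::-1]
top=cv2.resize(np.ascontiguousarray(f[0:225,120:420]),(400,300),interpolation=cv2.INTER_CUBIC)
r=lambda x:cv2.resize(np.ascontiguousarray(x),(400,300),interpolation=cv2.INTER_CUBIC)
cv2.imwrite("pics/comp5.png",np.hstack([top,r(h)]))
```

```text
[ 0.6734055  -0.16442072  0.21117875] [-0.03778954 -1.00600493 -1.37611009] [ 0.02076365 -0.07130226  0.01299466] 0.4216810274378384
shift [-0.26 -0.13  5.12] turn [0.0049 0.0002 0.0089] deg 0.6
shift [-0.26 -0.15  8.95] turn [0.0049 0.0002 0.0089] deg 0.6
```

View pics/comp5.png

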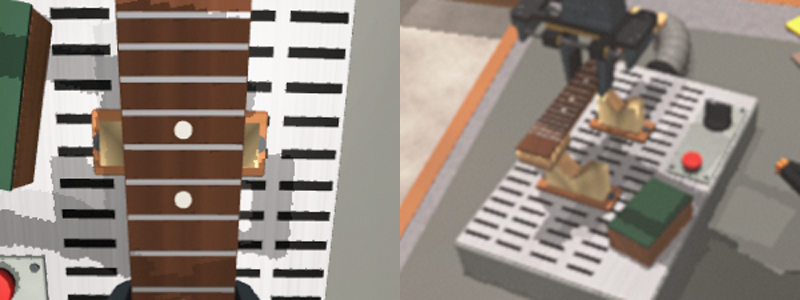

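Aligned over the cradles: headstock end over the narrow one, heel end over the wide one. Descending.

servo_tool(targets=[[0.3, [-0.26, -0.14, 1.5], [0.005, 0, 0.009]], [0.3, [-0.26, -0.14, 3.2], [0.005, 0, 0.009]], [0.3, [-0.26, -0.14, 5], [0.005, 0, 0.009]], [0.3, [-0.26, -0.14, 6.5], [0.005, 0, 0.009]], [0.3, [-0.26, -0.14, 7.5], [0.005, 0, 0.009]], [0.3, [-0.26, -0.14, 7.9], [0.005, 0, 0.009]], [0.3, [-0.26, -0.14, 7.9], [0.005, 0, 0.009]]])

```text
time_s: 10.5
ee_pos: [0.6717, -0.1673, 0.1313]
orientation: [-2.408, -2.016, 0.001]
contact_force: [0.5, 0.4, -2.2]
grip_width: 0.416
finger_force: 25.0
```

Run:
```python
from h import *
from bench import robot
s=robot.observe();print(s["ee_pos"],s["contact_force"],s["wrist_torque"],s["grip_width"])
tx=np.array(yx(79.9))
go(s,pose(np.array([.6719,-.1668,.1217]),tx,[0,0,-1]))
snap(robot,"w6")
f=load("w6")["frame"][:,:,::-1]
cv2.imwrite("pics/w6c.png",cv2.resize(np.ascontiguousarray(f[0:225,140:440]),(800,600),interpolation=cv2.INTER_CUBIC))
```

```text
[ 0.67172906 -0.16725975  0.13126273] [ 0.49600437  0.40670059 -2.22928938] [-0.01367077 -0.10594271 -0.00585025] 0.4162739972693524
shift [0.05 0.01 0.96] turn [-0.0012 -0.0001 -0.0006] deg 0.1
```

View pics/w6c.png

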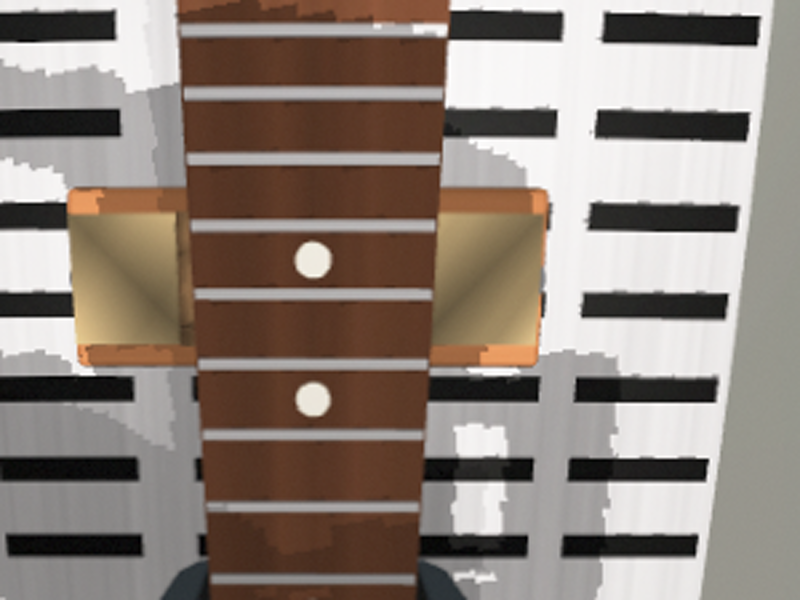

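At the wide cradle, the plate centre is at about col 308 and the neck centre at about 314, so the neck sits about 1.5 to 2 mm too far along +tool y. Correcting, then easing down.

servo_tool(targets=[[0.3, [0.05, -0.16, 0], [0, 0, 0]], [0.3, [0.05, -0.16, 0.2], [0, 0, 0]], [0.3, [0.05, -0.16, 0.4], [0, 0, 0]], [0.3, [0.05, -0.16, 0.6], [0, 0, 0]], [0.3, [0.05, -0.16, 0.7], [0, 0, 0]], [0.3, [0.05, -0.16, 0.7], [0, 0, 0]], [0.3, [0.05, -0.16, 0.7], [0, 0, 0]]])

```text
time_s: 11.42
ee_pos: [0.6701, -0.1665, 0.1242]
orientation: [-2.408, -2.016, 0.001]
contact_force: [-0.5, 0.6, -0.7]
grip_width: 0.421
finger_force: 25.0
```

Run:
```python
from bench import robot
s=robot.observe();print(s["ee_pos"],s["orientation"],s["contact_force"],s["wrist_torque"],s["grip_width"])
```

```text
[ 0.67014281 -0.16646663  0.12424896] [-2.40819823e+00 -2.01567818e+00  1.21527703e-03] [-0.474811    0.60958614 -0.68935064] [-0.07607615 -0.16488844  0.01464876] 0.42129881262062135
```

servo_tool(targets=[[0.3, [0, 0, 0.1], [0, 0, 0]], [0.3, [0, 0, 0.1], [0, 0, 0]], [0.3, [0, 0, 0.15], [0, 0, 0]], [0.3, [0, 0, 0.15], [0, 0, 0]]])

```text
time_s: 11.92
ee_pos: [0.6704, -0.1665, 0.1238]
orientation: [-2.409, -2.016, 0.0]
contact_force: [-3.5, 1.5, 10.8]
grip_width: 0.42
finger_force: 25.0
```

Run:
```python
from bench import robot
s=robot.observe();print(s["ee_pos"],s["contact_force"],s["wrist_torque"],s["grip_width"])
```

```text
[ 0.67038265 -0.16650022  0.12383955] [-3.45427819  1.54507135 10.78575183] [ 0.26031163  0.54993966 -0.01758671] 0.42038915810072686
```

servo_tool(targets=[[0.3, [0, -0.05, -0.03], [0, 0, 0]], [0.3, [0, -0.08, -0.03], [0, 0, 0]], [0.3, [0, -0.08, -0.03], [0, 0, 0]], [0.3, [0, -0.08, -0.03], [0, 0, 0]]])

```text
time_s: 12.42
ee_pos: [0.6703, -0.1665, 0.1239]
orientation: [2.408, 2.016, 0.001]
contact_force: [2.8, 0.3, 6.7]
grip_width: 0.423
finger_force: 25.0
```

Run:
```python
from bench import robot
s=robot.observe();print(s["ee_pos"],s["contact_force"],s["wrist_torque"],s["grip_width"])
```

```text
[ 0.67029694 -0.16648444  0.12386355] [2.75797194 0.26320359 6.66357121] [ 0.1424867  -0.60495603 -0.03913039] 0.42279497184000725
```

The force reversed with no sideways movement, so both V flanks are holding the neck and it is home. I'll centre it, lower the grip force, and open.

servo_tool(targets=[[0.3, [0, 0.03, -0.03], [0, 0, 0]], [0.3, [0, 0.03, -0.03], [0, 0, 0]]], force=4)

```text
time_s: 12.68
ee_pos: [0.6702, -0.1665, 0.1237]
orientation: [-2.409, -2.016, 0.0]
contact_force: [3.5, -0.7, 5.7]
grip_width: 0.427
finger_force: 4.0
```

servo_tool(targets=[[0.45, [0, 0, 0], [0, 0, 0]], [0.5, [0, 0, 0], [0, 0, 0]], [0.6, [0, 0, 0], [0, 0, 0]], [0.75, [0, 0, 0], [0, 0, 0]], [0.75, [0, 0, 0], [0, 0, 0]], [0.75, [0, 0, 0], [0, 0, 0]]])

```text
time_s: 13.42
ee_pos: [0.6696, -0.1663, 0.1233]
orientation: [-2.408, -2.016, 0.001]
contact_force: [-0.4, -0.8, -0.3]
grip_width: 0.747
finger_force: 0.0
```

servo_tool(targets=[[0.75, [0, 0, -1], [0, 0, 0]], [0.75, [0, 0, -3], [0, 0, 0]], [0.75, [0, 0, -6], [0, 0, 0]], [0.75, [0, 0, -11], [0, 0, 0]], [0.75, [0, 0, -15], [0, 0, 0]], [0.75, [0, 0, -15], [0, 0, 0]]])

```text
time_s: 14.18
ee_pos: [0.6713, -0.1669, 0.2779]
orientation: [2.405, 2.014, 0.004]
contact_force: [0.1, 0.2, -0.5]
grip_width: 0.75
finger_force: 0.0
```

Run:
```python
from h import *
from bench import robot
s=robot.observe();print(s["ee_pos"],s["contact_force"],s["grip_width"],s["joint_pos"])
snap(robot,"w7")
c=robot.camera("side");d=robot.camera("scene")
g=lambda f,y,x:cv2.resize(np.ascontiguousarray(f[y:y+150,x:x+200,::-1]),(400,300),interpolation=cv2.INTER_CUBIC)
w=cv2.resize(load("w7")["frame"][:,:,::-1],(400,300),interpolation=cv2.INTER_AREA)
cv2.imwrite("pics/comp7.png",np.vstack([np.hstack([g(c["frame"],80,110),g(d["frame"],110,50)]),np.hstack([w,g(load("w7")["frame"],120,150)])]))
# knob grasp: along table frame
tx=np.array(yx(80))
for z in(.17,.082):
  go(s,pose([.5085,-.2815,z],tx,[0,0,-1]))
  go(s,pose([.5085,-.2815,z],-tx,[0,0,-1]))
```

```text
[ 0.67132025 -0.16686607  0.27787408] [ 0.0998992   0.20104038 -0.50711247] 0.7502312160891697 [-3.29865630e-01  5.44431511e-01  1.07536036e+00 -5.20487512e-05
  1.51638196e+00 -1.52970383e-01]
shift [-14.14 -14.07  10.72] turn [ 0.0053  0.0009 -0.0024] deg 0.3
shift [-14.14 -14.07  10.72] turn [ 1.4000e-03 -8.4000e-03  3.1392e+00] deg 179.9
shift [-14.13 -14.12  19.52] turn [ 0.0053  0.0009 -0.0024] deg 0.3
shift [-14.13 -14.12  19.52] turn [ 1.4000e-03 -8.4000e-03  3.1392e+00] deg 179.9
```

View pics/comp7.png

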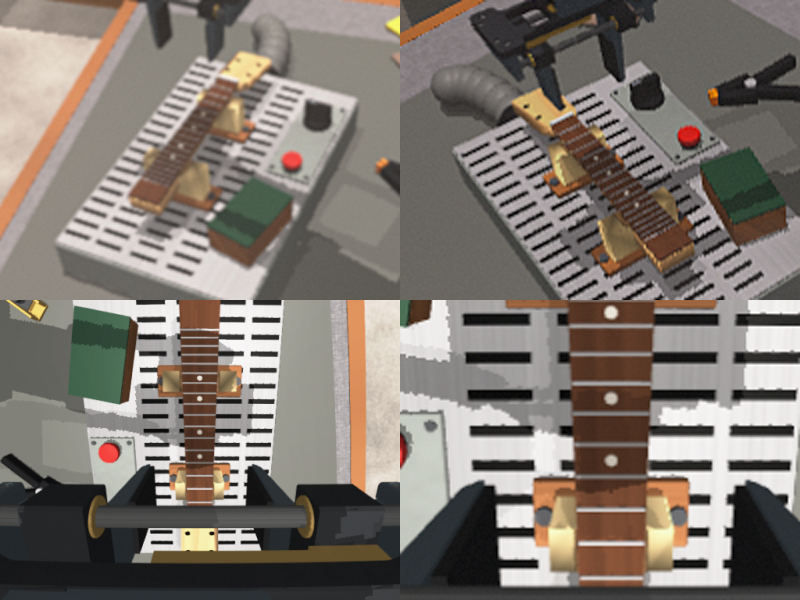

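The neck sits symmetrically in both cradles, headstock in the narrow one, and the other items haven't moved. Next is the switch.

servo_tool(targets=[[0.5, [-14.1, -14.1, 6], [0, 0, -1.57]], [0.5, [-14.1, -14.1, 6], [0, 0, -1.57]], [0.5, [-14.1, -14.1, 6], [0, 0, -1.57]], [0.5, [-14.1, -14.1, 6], [0, 0, -1.57]], [0.5, [-14.1, -14.1, 6], [0, 0, -1.57]], [0.5, [-14.1, -14.1, 6], [0, 0, -1.57]], [0.5, [-14.1, -14.1, 6], [0, 0, -1.57]], [0.5, [-14.1, -14.1, 6], [0, 0, -1.57]], [0.5, [-14.1, -14.1, 6], [0, 0, -1.57]], [0.5, [-14.1, -14.1, 6], [0, 0, -1.57]]])

```text
time_s: 15.58
ee_pos: [0.5056, -0.28, 0.2126]
orientation: [-0.279, -3.126, -0.002]
contact_force: [-0.8, -0.4, -0.4]
grip_width: 0.499
finger_force: 0.0
```

Run:
```python
from h import *
from bench import robot
s=robot.observe();print(s["ee_pos"],s["contact_force"],s["wrist_torque"],s["grip_width"],s["joint_pos"])
go(s,pose([.508,-.2812,.085],yx(170),[0,0,-1]))
snap(robot,"w8");c=load("w8");f=c["frame"]
# dark knob blob around expected place
u=proj(c,[.508,-.2812,.11])[0];print(u)
x,y=map(int,u);g=f[y-35:y+36,x-35:x+36].max(2)
n,l,st,ce=cv2.connectedComponentsWithStats((g<75).astype(np.uint8));print(st.tolist(),np.round(ce+[x-35,y-35],1).tolist())
w=f[y-35:y+36,x-35:x+36].min(2)>150
print("\n".join("".join("#" if v<75 else("." if v<150 else " ") for v in r[::2]) for r in g[::3]))
```

```text
[ 0.50561351 -0.27999392  0.21258724] [-0.78157241 -0.41936536 -0.43707607] [ 0.07930624 -0.10187069 -0.02530747] 0.4989486979418672 [-6.08759598e-01  4.30207605e-01  1.46345154e+00 -4.77874856e-04
  1.25114685e+00 -2.00111558e+00]
shift [-0.3  -0.09 12.76] turn [ 0.0009 -0.0031 -0.0038] deg 0.3
[256.33143752 193.37694802]
[[0, 0, 71, 71, 3267], [14, 6, 47, 55, 1774]] [[254.8, 196.0], [258.1, 187.4]]
....................................
....................................
    ...   ......######...........  .
           ..#############......    
         ..################....     
         ####################       
        .#####################      
       .######################.     
       .#######################     
       ########################     
       ########################.    
       ########################     
       .######################.     
        ######################      
         ####################.      
          .#######  #######.        
           ..#####  #####..         
              .###  ###.            
               .##  ###             
                ##  ##.             
                .#  #.
```

The knob's mark is at col ~258, against 256 predicted. Allowing for the camera's known bias, that leaves about 0.4 mm. Descending onto the knob.

servo_tool(targets=[[0.5, [-0.3, -0.05, 5], [0, -0.003, -0.004]], [0.5, [-0.3, -0.05, 8], [0, -0.003, -0.004]], [0.5, [-0.3, -0.05, 10.5], [0, -0.003, -0.004]], [0.5, [-0.3, -0.05, 12], [0, -0.003, -0.004]], [0.5, [-0.3, -0.05, 12.6], [0, -0.003, -0.004]], [0.5, [-0.3, -0.05, 12.6], [0, -0.003, -0.004]], [0.5, [-0.3, -0.05, 12.6], [0, -0.003, -0.004]]])

```text
time_s: 16.5
ee_pos: [0.5092, -0.2816, 0.0883]
orientation: [0.273, 3.127, -0.001]
contact_force: [0.1, 0.5, 1.0]
grip_width: 0.498
finger_force: 0.0
```

servo_tool(targets=[[0.3, [0, 0, 0], [0, 0, 0]], [0.2, [0, 0, 0], [0, 0, 0]], [0.05, [0, 0, 0], [0, 0, 0]], [0.05, [0, 0, 0], [0, 0, 0]], [0.05, [0, 0, 0], [0, 0, 0]], [0.05, [0, 0, 0], [0, 0, 0]]], force=10)

```text
time_s: 17.25
ee_pos: [0.5091, -0.2795, 0.0876]
orientation: [0.273, 3.128, 0.004]
contact_force: [5.0, 15.1, 6.4]
grip_width: 0.14
finger_force: 10.0
```

Run:
```python
from bench import robot
s=robot.observe();print(s["ee_pos"],s["contact_force"],s["wrist_torque"],s["grip_width"]*91,s["finger_force"])
```

```text
[ 0.50910955 -0.27954897  0.08758848] [ 5.03296115 15.09818704  6.38144571] [ 2.7645794  -1.02480226 -0.21971543] 12.756795488202744 10.010674931108952
```

Gripped at 12.8 mm, but offset by about 2 mm. Relieving that first.

servo_tool(targets=[[0.05, [0, 0.12, 0], [0, 0, 0]], [0.05, [0, 0.22, 0], [0, 0, 0]], [0.05, [0, 0.22, 0], [0, 0, 0]], [0.05, [0, 0.22, 0], [0, 0, 0]]], force=30)

```text
time_s: 17.75
ee_pos: [0.5092, -0.2793, 0.0876]
orientation: [0.273, 3.128, -0.0]
contact_force: [-1.2, -0.4, 3.6]
grip_width: 0.139
finger_force: 30.0
```

Run:
```python
from bench import robot
s=robot.observe();print(s["ee_pos"],s["contact_force"],s["wrist_torque"],s["grip_width"]*91,s["finger_force"])
```

```text
[ 0.50920594 -0.27932891  0.08760449] [-1.16909519 -0.41866119  3.64584568] [ 0.05364557  0.19921944 -0.40906004] 12.655239444960962 30.00348150730133
```

servo_tool(targets=[[0.05, [0, 0, 0], [0, 0, 0.1]], [0.05, [0, 0, 0], [0, 0, 0.2]], [0.05, [0, 0, 0], [0, 0, 0.3]], [0.05, [0, 0, 0], [0, 0, 0.4]], [0.05, [0, 0, 0], [0, 0, 0.5]], [0.05, [0, 0, 0], [0, 0, 0.5]]])

```text
time_s: 18.5
ee_pos: [0.5093, -0.2791, 0.0876]
orientation: [1.039, 2.963, 0.001]
contact_force: [-0.8, 1.7, 5.7]
grip_width: 0.137
finger_force: 30.0
```

Run:
```python
from bench import robot
s=robot.observe();print(s["ee_pos"],s["contact_force"],s["wrist_torque"],s["grip_width"]*91,s["joint_pos"])
```

```text
[ 0.50933619 -0.27912994  0.08761796] [-0.8292363   1.74352621  5.66359425] [ 0.34067649 -0.0468962   0.14932366] 12.442179789933446 [-6.04690027e-01  5.80956092e-01  1.59325009e+00  1.12758774e-03
  9.65812768e-01 -1.50167871e+00]
```

servo_tool(targets=[[0.05, [0, 0, 0], [0, 0, 0.1]], [0.05, [0, 0, 0], [0, 0, 0.2]], [0.05, [0, 0, 0], [0, 0, 0.3]], [0.05, [0, 0, 0], [0, 0, 0.36]], [0.05, [0, 0, 0], [0, 0, 0.39]], [0.05, [0, 0, 0], [0, 0, 0.39]]])

```text
time_s: 19.25
ee_pos: [0.5094, -0.279, 0.0876]
orientation: [1.591, 2.707, 0.002]
contact_force: [1.3, 2.8, 5.3]
grip_width: 0.137
finger_force: 30.0
```

Run:
```python
from h import *
from bench import robot
s=robot.observe();print(s["ee_pos"],s["contact_force"],s["wrist_torque"],s["grip_width"]*91,s["joint_pos"])
v=R.from_rotvec(s["orientation"]).as_matrix()[:,0];print(np.degrees(np.arctan2(v[1],v[0])))
```

```text
[ 0.50941774 -0.27901421  0.08758084] [1.3209618  2.80865935 5.29249596] [ 0.6389541  -0.33573623  0.14688195] 12.43684720469472 [-6.04567370e-01  5.81014099e-01  1.59326497e+00  1.37141512e-03
  9.65732368e-01 -1.11329408e+00]
119.10320414223585
```

servo_tool(targets=[[0.05, [0, 0, 0], [0, 0, 0.02]], [0.05, [0, 0, 0], [0, 0, 0.04]], [0.05, [0, 0, 0], [0, 0, 0.05]], [0.05, [0, 0, 0], [0, 0, 0.05]]])

```text
time_s: 19.75
ee_pos: [0.5095, -0.279, 0.0876]
orientation: [1.657, 2.667, 0.001]
contact_force: [1.9, 4.1, 5.4]
grip_width: 0.147
finger_force: 30.7
```

Run:
```python
from h import *
from bench import robot
s=robot.observe();print(s["ee_pos"],s["contact_force"],s["wrist_torque"],s["grip_width"]*91,s["joint_pos"][5])
v=R.from_rotvec(s["orientation"]).as_matrix()[:,0];print(np.degrees(np.arctan2(v[1],v[0])))
```

```text
[ 0.50945294 -0.27901612  0.08760835] [1.86087406 4.09413087 5.38031489] [ 0.64351701 -0.39183314  1.11972508] 13.409462851211384 -1.0642642862986211
116.31392008677771
```

The torque jumped to 1.1 N m, so the switch is at its stop. Letting go and withdrawing.

servo_tool(targets=[[0.3, [0, 0, 0], [0, 0, -0.02]], [0.95, [0, 0, 0], [0, 0, -0.02]], [0.95, [0, 0, 0], [0, 0, -0.02]], [0.95, [0, 0, 0], [0, 0, -0.02]], [0.95, [0, 0, 0], [0, 0, -0.02]], [0.95, [0, 0, 0], [0, 0, -0.02]], [0.95, [0, 0, 0], [0, 0, -0.02]], [0.95, [0, 0, 0], [0, 0, -0.02]]])

```text
time_s: 20.75
ee_pos: [0.5092, -0.2792, 0.0875]
orientation: [1.633, 2.682, 0.001]
contact_force: [0.0, -0.4, 0.7]
grip_width: 0.95
finger_force: 0.0
```

servo_tool(targets=[[0.95, [0, 0, -2], [0, 0, -0.02]], [0.95, [0, 0, -5], [0, 0, -0.02]], [0.95, [0, 0, -10], [0, 0, -0.02]], [0.95, [0, 0, -15], [0, 0, -0.02]], [0.95, [0, 0, -15], [0, 0, -0.3]], [0.95, [0, 0, -15], [0, 0, -0.6]], [0.95, [0, 0, -15], [0, 0, -0.9]], [0.95, [0, 0, -15], [0, 0, -0.9]], [0.95, [0, 0, -15], [0, 0, -0.9]]])

```text
time_s: 21.88
ee_pos: [0.5089, -0.2791, 0.2375]
orientation: [0.296, 3.126, 0.0]
contact_force: [-0.2, 0.7, 0.9]
grip_width: 0.952
finger_force: 0.0
```

Run:
```python
from h import *
from bench import robot
s=robot.observe();print(s["ee_pos"],s["contact_force"],s["time_s"])
snap(robot,"w9");c=load("w9");f=c["frame"]
u=proj(c,[.509,-.279,.11])[0];x,y=map(int,u)
g=f[y-35:y+36,x-35:x+36].max(2)
print("\n".join("".join("#" if v<75 else("." if v<150 else " ") for v in r[::2]) for r in g[::3]))
# neck & bystanders moved? compare side/scene with earlier frames
for n in("side","scene"):
    d=robot.camera(n)["frame"].astype(int);o=np.load(f"pics/{n}0.npz")["frame"].astype(int)
    m=(np.abs(d-o).max(2)>60).astype(np.uint8)
    nn,l,st,ce=cv2.connectedComponentsWithStats(m);print(n,[(a.tolist()) for a in st[1:] if a[4]>40])
```

```text
[ 0.50888898 -0.27907285  0.23745952] [-0.194601    0.72199755  0.87520825] 21.875
....................................
....................................
....................................
..............########..............
...........##############...........
.........#################..........
........###################.........
........####################........
.......######################.......
.......######################.......
.......######################.......
.......######################.......
.......#####################........
........####################........
.........########..########.........
..........#######  #######..........
............#####  #####............
.........  ....##  ##...............
..... ...      ##  ##.  ............
               ##  ##      .........
                                    
                                    
                                    
                                    
side [[248, 11, 48, 87, 1777], [372, 15, 7, 18, 99], [424, 18, 32, 84, 2021], [374, 58, 36, 103, 2320], [372, 88, 11, 11, 71], [2
[... 345 characters left out ...]
], [175, 253, 96, 66, 2551], [353, 255, 28, 28, 411], [137, 259, 28, 20, 210], [463, 263, 20, 27, 301], [372, 292, 67, 47, 1580], [136, 301, 29, 24, 488]]
scene [[121, 0, 31, 18, 337], [144, 0, 62, 46, 834], [366, 0, 29, 24, 520], [289, 26, 100, 88, 2595], [132, 43, 15, 10, 73], [136, 64, 46, 56, 1005], [372, 69, 67, 43, 710], [301, 91, 53, 70, 1701], [375, 98, 62, 62, 1907], [249, 103, 45, 21, 376], [106, 152, 40, 35, 566], [181, 153, 15, 15, 44], [333, 169, 21, 15, 188], [148, 193, 31, 30, 361], [173, 227, 24, 21, 246], [324, 239, 19, 20, 174], [181, 244, 16, 12, 62], [308, 245, 15, 15, 82], [276, 249, 24, 29, 259], [330, 261, 19, 16, 130], [301, 263, 23, 29, 270], [283, 331, 37, 33, 642]]
```

Run:
```python
from bench import robot
print(robot.hand_in())
```

```text
the job is handed in; nothing more can be done
None
```

I laid the neck fretboard up in the two cradles (headstock in the narrow, heel in the wide), turned the start switch to its stop, where it sprang back when released, and handed the job in at about 22 s; contact forces and images agree, but I saw no verdict, and the bystander check was only by eye before the switch turn.

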